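Shut the condiment box and fold its latch down

TASK

Close up the open condiment box using only the fingertips: push its lid all the way down until it lies fully shut, without slamming it and without gripping anything, while the latch on its front still sticks out, and only then push the latch down until it lies flat against the front of the box. The box must stay standing where it is, not lifted, tipped or shoved along, the lid must not be thrown further back, and the jars and other things around it are to be left undisturbed. Finish with the hand clear.

Things in the scene. Friction and masses are not known exactly. Their poses are not given: they have to be found in the camera images.
- box: Steel condiment box, 156 x 240 mm, 90 mm high when shut, 3 kg, loose on the worktable; a level push over about 12 N may slide it. Origin: centre of its underside. x runs from its front (latch side, towards the robot) to its back (hinge side), y to the left seen from the front, z up. Front wall's face at x = -74 mm; bare lid plate, shut: x -78 to 79, y -120 to 120 mm, top at z = 90 mm
- box_lid (a joint): Lid angle, rad: 0 fully shut, grows as the lid swings up and back about its hinge at the box's back edge; 1.57 upright, stop at 1.83. The hinge is stiff: the lid stays where it is left and takes about 2 to 5 N near its front edge to move. Starts 0.95 to 1.5
- box_latch (a joint): Latch angle in rad: 0 is folded down flat against the box's front, 1.4 sticks straight out forwards (with the lid shut). Light (about 1 N at its tip), stays where it is left. Starts sticking out, 1.0 to 1.35
- lid_hinge (a point): Point on the lid's hinge axis, at the middle of the box's back edge: box frame (81, 0, 88) mm. The axis runs along the box's y
- lid_front (a point): Point on the lid's outer face at the middle of its front edge, 158 mm from the hinge axis; moves with the lid. The lid is a 2 mm plate with a 12 mm lip turned down at this edge; on its outer face a handle 25 mm tall stands 86 to 93 mm from the hinge axis, over y -38 to 38 mm
- latch_tip (a point): Free end of the latch, a plate 20 mm wide, 28 mm long, 2 mm thick in the middle of the lid's front lip; it pivots on the lid about an axis along the box's y at box frame (-82, 0, 82) mm with the lid shut, and its free end lies 26 mm from the pivot; moves with the latch
- spice_jar_1: Bystander, to be left alone: round spice jar with red cap, 45x45x106 mm, loose. Origin: centre of its underside
- spice_jar_2: Bystander, to be left alone: round spice jar with white cap, 47x47x98 mm, loose. Origin: centre of its underside
- mill_1: Bystander, to be left alone: clear shaker with grey perforated top, 44x44x90 mm, loose. Origin: centre of its underside
- probe_thermometer: Bystander, to be left alone: white digital probe thermometer lying flat, 32x195x18 mm, loose. Origin: centre of its underside
- timer: Bystander, to be left alone: round white wind-up timer with red knob, 72x72x47 mm, loose. Origin: centre of its underside
- pen_1: Bystander, to be left alone: white and green marker pen lying flat, 17x135x16 mm, loose. Origin: centre of its underside
- lid_plate (a point): Point in the middle of the lid plate's thickness, under the middle of its handle, 90 mm from the hinge axis; its axes are the box's when the lid is shut (z out of the lid's outer face); moves with the lid

How it is judged:
On the way, in this order (a step that is already met when the one before it is completed fails the run):
1. the lid is pushed fully shut while the latch still sticks out (value of joint box_lid below 0.035 rad and value of joint box_latch above 0.4 rad), for 0.2 s.
2. the latch is folded flat with the lid still shut (value of joint box_lid below 0.035 rad and value of joint box_latch below 0.15 rad), for 0.2 s.
At the end, for the whole second after the job is handed in: The lid is shut (within 0.035 rad, about 5 mm at its front edge), the latch lies flat (within 0.15 rad), the box stands upright and still within 30 mm of where it was, and every bystander is within 25 mm of where it was (all of step 2 and distance of box from where it was at the start of the episode below 0.03 m and angle between box's own z axis and vertical below 0.05 rad and linear speed of box below 0.02 m/s and distance of each of spice_jar_1, spice_jar_2, mill_1, probe_thermometer, timer, pen_1 from where it was at the start of the episode below 0.025 m); the robot touches nothing.
It fails at once if the lid is slammed (closing faster than 4 rad/s, about 0.6 m/s at its front edge) (velocity of joint box_lid below -4 rad/s).
It fails at once if the lid is thrown further back (beyond 1.7 rad) (value of joint box_lid above 1.7 rad).
It fails at once if the box is lifted, tipped or shoved more than 30 mm (height (world z) of box above 0.015 m or angle between box's own z axis and vertical above 0.15 rad or distance of box from where it was at the start of the episode above 0.03 m).
It fails at once if a bystander is lifted, knocked or moved more than 25 mm (distance of any of spice_jar_1, spice_jar_2, mill_1, probe_thermometer, timer, pen_1 from where it was at the start of the episode above 0.025 m).
It fails at once if the lid, its handle or the latch is taken between the fingers ((x of the grasp point in the frame of lid_plate between -0.004 and 0.004 m and y of the grasp point in the frame of lid_plate between -0.045 and 0.045 m and z of the grasp point in the frame of lid_plate between 0 and 0.028 m) or (x of the grasp point in the frame of lid_plate between -0.07 and 0.088 m and y of the grasp point in the frame of lid_plate between -0.12 and 0.12 m and z of the grasp point in the frame of lid_plate between -0.003 and 0.003 m) or (x of the grasp point in the frame of latch_tip between -0.003 and 0.003 m and y of the grasp point in the frame of latch_tip between -0.013 and 0.013 m and z of the grasp point in the frame of latch_tip between -0.008 and 0.026 m)).
It also fails if it takes over 40 s, if anything falls off the work surface, if the arm or the gripper's body presses on something with over 40 N, if the wrist force passes 120 N, or if a joint passes its speed limit or range.

ROBOT

A 7-joint arm with a two-finger parallel gripper is mounted at the origin on a cart in front of the work surface, level with it; the furniture and walls round the work are solid. World frame = base frame: x ahead of the robot, y to its left, z up, the work surface at z = 0. Lengths are in m, angles in rad, forces in N, time in s.
With the tool pointing down it reaches from about 0.425 to 0.825 m from the base axis. Payload 3.6 kg.
Tool frame: the origin (TCP) lies midway between the tips of the shut fingers; the grasp point (between the pads) lies manip.grip_point_offset behind it (manip.grip_point_offset is the distance from the TCP to the grasp point, in m); y points along the fingers, z is the direction in which the jaws open and shut, and the axes are right-handed (so a half turn about y gives the same grasp; the last joint's range is limited). The gripper opens to 85 mm and grips with 20 to 120 N. Pads are 22 mm wide; open, the fingers measure 114 mm over their backs; the gripper's body (76 mm by 85 mm) begins 54 mm behind the grasp point. The pads swing forward as they close: fully open they stand 13 mm farther back than shut.
Start: joints at [-0.026, 0.615, -0.013, 1.423, 0.008, 1.103, -0.04], TCP at [0.65, 0, 0.231] pointing down, gripper open.
Joint ranges: [-3.12, 3.12], [-0.3, 2.06], [-1.34, 1.32], [0.26, 2.42], [-1.36, 4.5], [0.01, 1.98], [-2.84, 2.84]. Speed limits (rad/s): [2.79, 2.79, 3.14, 3.14, 3.14, 3.14, 3.14].

INTERFACE

Orientations are given as a 3x3 rotation matrix whose columns are the frame's x, y, z axes.
In Python, from station import manip gives the robot as it stands.
- The arm moves only by the shell command python3 -m pendant 'ROWS' [FORCE]. ROWS is JSON, a list of rows, each a list of 7 numbers: the shift along the tool's x, y, z in mm, then the turn, a rotation vector about the tool's x, y, z in rad, then the closure, from -1 (fully open) to 1 (shut), so that 0 is half open. In form: [[tx, ty, tz, rx, ry, rz, grip], ...]. A call has 1 to 12 rows; each row is the pose to reach, as a shift and turn from the pose commanded when the call began, along the tool's axes at that moment; what a row does not reach only later rows make up. A row lasts 1/12 s, in which the tool goes at most 41.7 mm and 7.16 degrees, less where a joint would pass 70% of its speed; a pose out of reach is approached as far as the arm can. A call with a gripper value outside its range is refused whole. The fingers move at their own pace and stop on an object; FORCE is the grip in N (left out, the last holds). Time passes only in rows, so rows that repeat a pose let the fingers close. It gives the time, the measured TCP pose, the force and the opening at its end, in the units of the state.
- manip.get_obs(): the state, without advancing time (a new reading comes with each control period).
- manip.capture(name): name is "scene" or "side" or "wrist"; returns a dict with "image" (400x640x3 uint8, red, green, blue), "depth" (400x640 float32, m along the optical axis (not along the pixel's ray), 0 where there is no reading), "K" (3x3 intrinsics, pixels), "R" (3x3) and "t" (3): a world point X has camera coordinates R X + t. Camera axes: x right, y down, z forward; pixel columns grow to the right and rows downward; lengths in m; the calibration is good to about 2 mm. A picture is of the moment at which its call begins.
- manip.sign_off(): hands the job in, once; it reports no verdict.
Trained networks look in the newest picture that a camera, given by its name, has taken for a name from the list of things; names that differ only in an ending like _2 or _b are one class to them, and where a whole thing is asked for, a point or a joint stands for the part that bears it (a point fixed in the world has none). Each returns a list of dicts, best first, with "confidence" (0 to 1); they miss things now and then, are a little off and sometimes report something else, mostly with a low value. They report only what shows in the picture. A call takes as long as a camera call.
- manip.masks_of(label, camera): "region" (400x640 bool, what is visible of it) and "at" ([column, row] in pixels, amid what is visible of it).
- manip.mark_of(label, camera): "at" ([column, row] in pixels: a listed point, or the origin of a listed thing).
The state is a dict: "clock": time; "joints": joint angles; "joint_velocities": joint speeds; "effort": joint torques, N m; "ee_pos": TCP position; "ee_rot": TCP orientation; "wrist_force": force on the tool from outside, world axes, zero at the start; "wrist_torque": the same for the moment, N m; "grip_width": finger opening in m.
Only numpy, scipy, OpenCV 4.12 (cv2) and the standard library are available. Lean on these libraries where they do the work, as an engineer would, in place of code of your own. Each camera call takes 0.05 s, during which the arm holds its last target.

## Working session

There is one attempt and no reset: what is moved stays moved. The work goes in short steps, Python scripts to look and compute and a shell command to move; the robot and the scene stay as the last step left them, time stands still between calls to the robot, and variables do not carry over. Pictures are saved under pics/ and viewed, and the job is handed in when it is done.

```bash
mkdir -p pics; ls
cat > h.py <<'E'
import numpy as np, cv2
from station import manip
def cap(n,f):
    c=manip.capture(n); cv2.imwrite('pics/'+f,cv2.cvtColor(c['image'],cv2.COLOR_RGB2BGR)); return c
def px(c,u,v,d=None):
    u=float(u);v=float(v)
    if d is None:
        w=c['depth'][max(0,int(v)-1):int(v)+2,max(0,int(u)-1):int(u)+2]; d=np.median(w[w>0]) if (w>0).any() else 0
    p=np.array([(u-c['K'][0,2])/c['K'][0,0]*d,(v-c['K'][1,2])/c['K'][1,1]*d,d])
    return c['R'].T@(p-c['t'])
def cloud(c,m=None):
    d=c['depth']; v,u=np.nonzero((d>0)&(m if m is not None else True)); z=d[v,u]
    P=np.stack([(u-c['K'][0,2])/c['K'][0,0]*z,(v-c['K'][1,2])/c['K'][1,1]*z,z],1)
    return (P-c['t'])@c['R']
E
python3 - <<'E'
from h import *
np.set_printoptions(precision=4,suppress=True)
o=manip.get_obs(); print(o['clock'],o['ee_pos'],o['ee_rot'],o['grip_width'],manip.grip_point_offset)
for n in ['scene','side','wrist']:
    c=cap(n,n+'0.png'); print(n,'cam',-c['R'].T@c['t'])
    for l in ['box','lid_hinge','lid_front','latch_tip','lid_plate','spice_jar_1','mill_1','probe_thermometer','timer','pen_1']:
        for m in manip.mark_of(l,n)[:2]:
            print(l,np.array(m['at']),round(m['confidence'],2),px(c,*m['at']))
E
```

```text
pics
0.0 [ 0.6492 -0.      0.2301] [[ 0.     -0.0026  1.    ]
 [-1.     -0.      0.    ]
 [ 0.     -1.     -0.0026]] 0.08514731031500654 0.0187
scene cam [-0.0442  0.6241  0.625 ]
box [306.6 203.3] 0.55 [0.5122 0.2019 0.0394]
lid_hinge [277.2 167. ] 0.71 [0.6218 0.2116 0.0887]
lid_front [302.8 121.1] 0.71 [ 0.8251 -0.0183  0.0582]
lid_front [314.5 120. ] 0.16 [0.5322 0.1669 0.2421]
latch_tip [314.5 116.1] 0.41 [0.5728 0.1349 0.2251]
lid_plate [288.3 141.2] 0.72 [0.5171 0.2464 0.2248]
spice_jar_1 [292.2 277.9] 0.93 [0.3597 0.3527 0.0226]
spice_jar_1 [396. 210.] 0.71 [0.3693 0.0423 0.0348]
mill_1 [322.2 283.6] 0.72 [0.312  0.314  0.0236]
probe_thermometer [367.9 245.5] 0.65 [0.3405 0.1597 0.0109]
timer [202.3 217.3] 0.78 [0.632  0.4194 0.0246]
pen_1 [226.  253.7] 0.71 [0.5063 0.4247 0.0123]
pen_1 [203. 217.] 0.16 [0.6294 0.4184 0.0268]
side cam [ 0.4351 -0.5439  0.4695]
box [326.5 207.4] 0.3 [0.4954 0.2764 0.069 ]
lid_hinge [393.7 216.8] 0.72 [0.6194 0.2075 0.08  ]
lid_hinge [276.1 221.2] 0.31 [0.389  0.3189 0.0171]
lid_front [367.1 148.4] 0.86 [0.5546 0.169  0.2304]
latch_tip [355.3 140.8] 0.36 [0.5329 0.1605 0.2466]
lid_plate [383.8 176.2] 0.72 [0.5904 0.1877 0.172 ]
spice_jar_1 [277.4 221.6] 0.66 [0.3918 0.3193 0.0158]
spice_jar_1 [266.9 317.1] 0.6 [ 0.3861 -0.0025  0.0209]
mill_1 [247.9 236.5] 0.62 [0.3305 0.2799 0.0025]
probe_thermometer [255.2 270.6] 0.67 [0.3717 0.0103 0.0974]
probe_thermometer [269.6 318.8] 0.47 [ 0.39   -0.0015  0.0166]
timer [382.2 173.6] 0.17 [0.5866 0.1849 0.1781]
pen_1 [327.8 206.6] 0.56 [0.4981 0.277  0.0705]
wrist cam [0.6498 0.0717 0.3721]
latch_tip [84.1 42.7] 0.18 [ 0.3533  0.1522 -0.0016]
spice_jar_1 [128.  144.3] 0.61 [0.4078 0.0326 0.0333]
probe_thermometer [83.9 44.9] 0.94 [0.3578 0.1483 0.0051]
```

View pics/scene0.png

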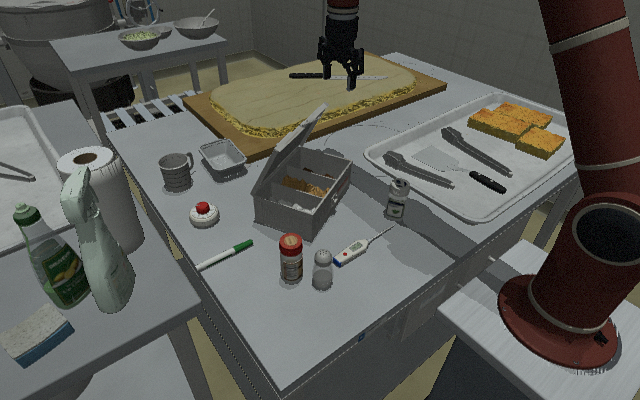

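View pics/side0.png

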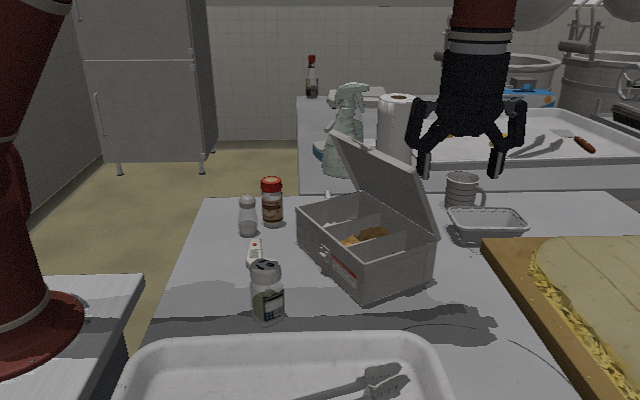

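View pics/wrist0.png

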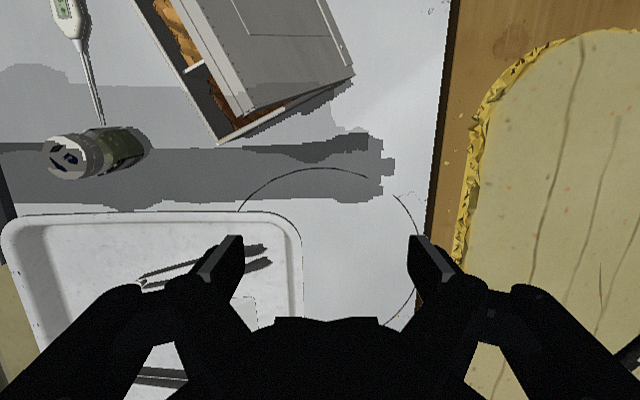

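The scene and side views show the box at about (0.54, 0.17). Its lid is well open at px (365, 175) in the side view. The jars and thermometer stand in front of it. Next I fit the geometry with the masks and point clouds.

```bash
cat > fit.py <<'E'
from h import *
np.set_printoptions(precision=4,suppress=True)
def ransac(P,th=0.003,n=400,filt=None):
    rng=np.random.default_rng(0);best=None
    for _ in range(n):
        a,b,c=P[rng.choice(len(P),3,False)]; nn=np.cross(b-a,c-a); l=np.linalg.norm(nn)
        if l<1e-9: continue
        nn/=l
        if filt and not filt(nn): continue
        i=np.abs((P-a)@nn)<th
        if best is None or i.sum()>best.sum(): best=i
    Q=P[best];c0=Q.mean(0);nn=np.linalg.svd(Q-c0,full_matrices=False)[2][2]
    return nn*np.sign(nn[2]),c0,best
E
python3 - <<'E'
from fit import *
clouds=[]
for n in ['scene','side','wrist']:
    c=cap(n,n+'1.png')
    for l in ['box','box_lid','box_latch']:
        ms=manip.masks_of(l,n)
        for m in ms[:3]:
            P=cloud(c,m['region']); print(n,l,round(m['confidence'],2),len(P),np.array(m['at']),P.min(0) if len(P) else'',P.max(0) if len(P) else'')
    P=cloud(c); k=(P[:,0]>.38)&(P[:,0]<.72)&(P[:,1]>.0)&(P[:,1]<.33)&(P[:,2]>.012)&(P[:,2]<.3); clouds.append(P[k])
    np.save(n+'.npy',P[k])
    for nm,f,zz in [('lid',lambda v:0.1<abs(v[2])<.85,.1),('wall',lambda v:abs(v[2])<.06,None)]:
        Q=P[k]; 
        Q=Q[Q[:,2]>.1] if zz else Q[Q[:,2]<.085]
        for t in range(2):
            if len(Q)<60: break
            nn,c0,b=ransac(Q,filt=f); B=Q[b]; print(n,nm,nn,c0,b.sum(),B.min(0),B.max(0)); Q=Q[~b]
E
```

```text
scene box 0.73 7617 [298.6 183.5] [ 0.3758 -0.1026 -0.0043] [0.8512 0.3295 0.2509]
scene box_lid 0.92 1315 [289.4 143.2] [ 0.4975 -0.0234 -0.0028] [0.7971 0.3204 0.2509]
scene lid [0.7872 0.3944 0.4741] [0.5835 0.1975 0.1677] 794 [0.5009 0.0083 0.1   ] [0.6728 0.3184 0.2989]
scene lid [0.7891 0.3895 0.4749] [0.5601 0.183  0.2053] 331 [0.4975 0.0059 0.1003] [0.6642 0.3147 0.2973]
scene wall [ 0.4365 -0.8993  0.0266] [0.5099 0.2872 0.047 ] 900 [0.4309 0.2494 0.012 ] [0.568  0.3169 0.085 ]
scene wall [-0.4373  0.8988  0.0302] [0.6153 0.0801 0.0566] 576 [0.5329 0.0413 0.0144] [0.6711 0.1111 0.085 ]
side box 0.89 15125 [371.1 228.8] [ 0.4329  0.0036 -0.0045] [0.7252 0.6228 0.2536]
side box_lid 0.81 4590 [386.1 181.6] [ 0.4985  0.065  -0.0035] [0.6762 1.0881 0.2532]
side box_latch 0.42 6 [352.5 137.5] [0.527  0.1574 0.2324] [0.5486 0.1762 0.2508]
side lid [0.7944 0.3921 0.4639] [0.594  0.1843 0.1656] 3534 [0.5045 0.0045 0.1   ] [0.6724 0.316  0.2999]
side lid [0.7922 0.3911 0.4685] [0.5752 0.1705 0.1936] 624 [0.4986 0.0005 0.101 ] [0.6668 0.3147 0.2985]
side wall [-0.4471  0.8942  0.0225] 
[... 171 characters left out ...]
3 0.085 ]
wrist box 0.94 20955 [245.4  51.7] [ 0.4309  0.0382 -0.0039] [0.681  0.1877 0.2311]
wrist box_lid 0.89 14340 [265.2  46.4] [0.5766 0.0698 0.0468] [0.6765 0.1677 0.2311]
wrist box_latch 0.2 4281 [ 90.8 151.2] [ 0.2599 -0.0199 -0.0037] [0.4125 0.054  0.099 ]
wrist lid [0.8176 0.333  0.4698] [0.619  0.1011 0.1931] 12788 [0.5879 0.     0.1   ] [0.6727 0.163  0.3   ]
wrist lid [ 0.0072 -0.9923  0.1235] [0.6536 0.0127 0.2851] 5298 [0.5749 0.0035 0.2422] [0.72   0.0164 0.3   ]
wrist wall [0.8965 0.4429 0.0093] [0.5038 0.1101 0.0598] 2962 [0.468  0.0382 0.012 ] [0.5419 0.1817 0.085 ]
wrist wall [0.8835 0.4685 0.0045] [0.4048 0.0356 0.0506] 1374 [0.3918 0.017  0.012 ] [0.4125 0.0525 0.0849]
```

```bash
python3 -m pendant '[[-15,0,29,0,0.12,0,1],[-29,0,58,0,0.24,0,1],[-29,0,58,0,0.36,0,1],[-60,0,43,0,0.48,0,1],[-90,0,28,0,0.60,0,1],[-120,0,13,0,0.72,0,1],[-150,0,-2,0,0.84,0,1],[-180,0,-17,0,0.96,0,1],[-209,0,-31,0,1.08,0,1],[-209,0,-31,0,1.11,0,1],[-209,0,-31,0,1.11,0,1]]' 20
cat > st.py <<'E'
from h import *
np.set_printoptions(precision=4,suppress=True)
bx=np.array([.8955,.445,0]);by=np.array([-.445,.8955,0]);C=np.array([.551,.1757,0])
def tb(p): p=np.asarray(p)-C; return 1000*np.array([p@bx,p@by,p[2]])
def st():
    o=manip.get_obs(); print(round(o['clock'],2),'box-frame mm',tb(o['ee_pos']),'F',o['wrist_force'],'grip',o['grip_width']); print(o['ee_rot'])
E
python3 - <<'E'
from st import *
st()
for n in ['scene','side','wrist']: 
    c=cap(n,n+'2.png')
    for l in ['lid_front','latch_tip','lid_plate','lid_hinge']:
        for m in manip.mark_of(l,n)[:1]: print(n,l,np.array(m['at']),round(m['confidence'],2),tb(px(c,*m['at'])))
E
```

```text
clock: 3.17
ee_pos: [0.6174, 0.2133, 0.2312]
ee_rot: [[-0.893, -0.001, 0.45], [-0.45, 0.002, -0.893], [0.0, -1.0, -0.002]]
wrist_force: [0.2, -1.2, -0.3]
grip_width: -0.0003
3.17 box-frame mm [ 76.1649   4.1249 231.1568] F [ 0.2338 -1.2059 -0.314 ] grip -0.00031171026093241357
[[-0.8929 -0.001   0.4502]
 [-0.4502  0.0017 -0.8929]
 [ 0.0001 -1.     -0.0019]]
scene lid_front [300.8 122.4] 0.95 [ 162.5622 -288.5418   56.1811]
scene latch_tip [310.4 120.6] 0.46 [ -8.4093  -4.8515 235.2585]
scene lid_plate [290.7 144.9] 0.72 [ 39.9731  -0.6767 162.7289]
scene lid_hinge [278.9 166.9] 0.97 [76.0476 -2.0552 88.3941]
side lid_front [367.7 145.6] 0.96 [  9.3729   3.6713 230.6837]
side latch_tip [245.5 235.3] 0.67 [-155.0489  194.5349    4.9522]
side lid_plate [381.6 178. ] 0.88 [ 44.8461   4.524  163.6688]
side lid_hinge [395.2 213.1] 0.82 [77.5774 -2.849  87.7704]
wrist lid_front [324.2 331.1] 0.74 [ 87.3681   0.7575 309.3994]
wrist lid_hinge [323.7 176.5] 0.98 [80.8132  2.7405 94.2112]
```

View pics/side2.png

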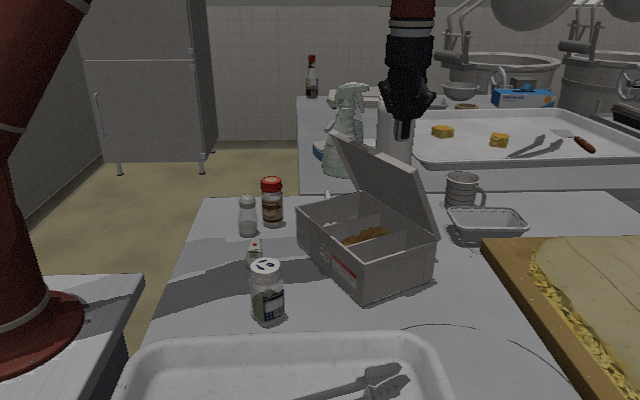

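View pics/wrist2.png

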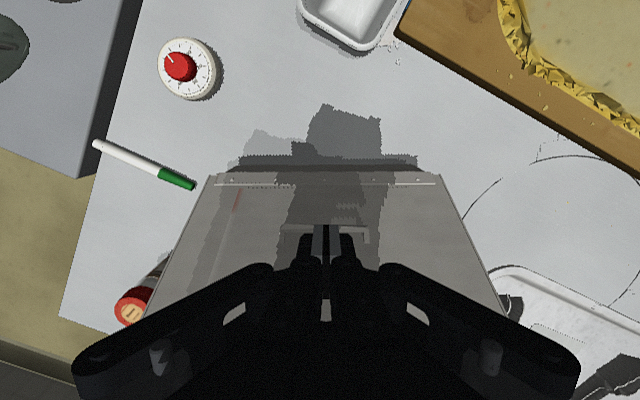

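```bash
python3 -m pendant '[[16,11,0,0,0,0,1],[31,22,0,0,0,0,1],[40,24,0,0,0,0,1],[46,25,0,0,0,0,1],[55,28,0,0,0,0,1],[61,32,0,0,0,0,1],[66,36,0,0,0,0,1],[71.5,40.5,0,0,0,0,1],[77,45,0,0,0,0,1],[81.5,50,0,0,0,0,1],[86,54.5,0,0,0,0,1],[86,54.5,0,0,0,0,1]]'
python3 - <<'E'
from st import *
st()
for n in ['side']: 
    c=cap(n,n+'3.png')
    for l in ['lid_front','lid_plate','lid_hinge']:
        for m in manip.mark_of(l,n)[:1]: print(n,l,np.array(m['at']),round(m['confidence'],2),tb(px(c,*m['at'])))
E
```

```text
clock: 4.92
ee_pos: [0.5404, 0.17, 0.1754]
ee_rot: [[-0.896, -0.003, 0.444], [-0.444, -0.001, -0.896], [0.003, -1.0, -0.0]]
wrist_force: [0.8, -0.8, 0.6]
grip_width: 0.0001
4.92 box-frame mm [-12.0939  -0.4079 175.4376] F [ 0.7791 -0.8155  0.5758] grip 0.00010073518343750538
[[-0.8959 -0.0032  0.4443]
 [-0.4443 -0.0012 -0.8959]
 [ 0.0034 -1.     -0.0003]]
side lid_front [339.8 171.2] 0.79 [-41.861    9.6409 191.4159]
side lid_plate [244.3 233.2] 0.62 [-157.1073  195.1487   10.2698]
side lid_hinge [394.3 213.8] 0.95 [75.5248 -2.8475 86.7758]
```

View pics/side3.png

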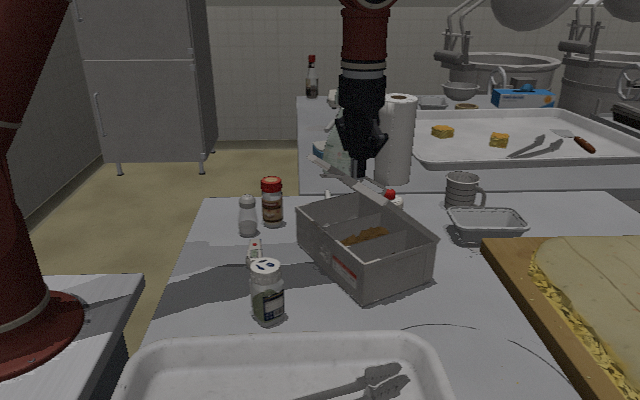

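The side view shows the lid swung about halfway down, with its front edge near px (340, 171). The box is in place, so I carry on.

```bash
python3 -m pendant '[[4,5,0,0,0,0,1],[8,10.5,0,0,0,0,1],[12,16,0,0,0,0,1],[15.5,22,0,0,0,0,1],[18.5,28,0,0,0,0,1],[21.5,34,0,0,0,0,1],[24,40,0,0,0,0,1],[26.5,46.5,0,0,0,0,1],[28,53,0,0,0,0,1],[30,60,0,0,0,0,1],[31,66,0,0,0,0,1],[31,66,0,0,0,0,1]]'
python3 - <<'E'
from st import *
st()
for n in ['side']: 
    c=cap(n,n+'4.png')
    for l in ['lid_front','latch_tip','lid_hinge']:
        for m in manip.mark_of(l,n)[:1]: print(n,l,np.array(m['at']),round(m['confidence'],2),tb(px(c,*m['at'])))
E
```

```text
clock: 6.12
ee_pos: [0.5127, 0.1566, 0.1092]
ee_rot: [[-0.896, -0.004, 0.445], [-0.445, -0.001, -0.896], [0.004, -1.0, -0.001]]
wrist_force: [-0.6, -0.6, -1.5]
grip_width: 0.0002
6.12 box-frame mm [-42.837   -0.09   109.2029] F [-0.65   -0.597  -1.4632] grip 0.0002262524132030375
[[-0.8958 -0.0037  0.4445]
 [-0.4445 -0.001  -0.8958]
 [ 0.0038 -1.     -0.0007]]
side lid_front [320.4 220.1] 0.77 [-80.5961   7.5087 107.9081]
side latch_tip [307.2 226.6] 0.59 [-72.3912  72.6145  61.9722]
side lid_hinge [396.3 212.9] 0.81 [74.7423 -9.276  91.7131]
```

View pics/side4.png

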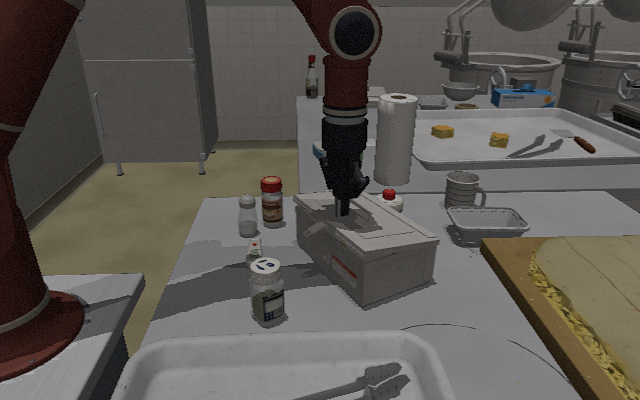

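The lid is nearly shut and its latch still sticks out, near px (307, 227). I press the last 20 mm gently.

```bash
python3 -m pendant '[[1,5,0,0,0,0,1],[1,10,0,0,0,0,1],[2,14,0,0,0,0,1],[2,17,0,0,0,0,1],[2,19,0,0,0,0,1],[2,20.5,0,0,0,0,1],[2,22,0,0,0,0,1],[2,22,0,0,0,0,1]]'
python3 - <<'E'
from st import *
st()
E
```

```text
clock: 6.98
ee_pos: [0.5125, 0.1562, 0.0897]
ee_rot: [[-0.896, 0.0, 0.445], [-0.445, 0.001, -0.896], [-0.0, -1.0, -0.0]]
wrist_force: [-0.1, -0.4, 7.9]
grip_width: -0.0004
6.98 box-frame mm [-43.1318  -0.3548  89.6726] F [-0.0926 -0.3752  7.8672] grip -0.0003624916288453894
[[-0.8957  0.0002  0.4446]
 [-0.4446  0.0006 -0.8957]
 [-0.0005 -1.     -0.0005]]
```

```bash
python3 -m pendant '[[0,1.5,0,0,0,0,1],[0,3,0,0,0,0,1],[0,3,0,0,0,0,1],[0,3,0,0,0,0,1],[0,3,0,0,0,0,1]]'
python3 -m pendant '[[0,-20,0,0,0,0,1],[0,-50,0,0,0,0,1],[0,-90,0,0,0,0,1],[-20,-110,0,0,0,0,1],[-40,-110,0,0,0,0,1],[-40,-110,0,0,0,0,1]]'
python3 - <<'E'
from st import *
from fit import ransac
st()
for n in ['scene','side','wrist']: 
    c=cap(n,n+'5.png')
    for l in ['lid_front','latch_tip','lid_hinge','box']:
        for m in manip.mark_of(l,n)[:1]: print(n,l,np.array(m['at']),round(m['confidence'],2),tb(px(c,*m['at'])))
    P=(cloud(c)-C)@np.array([bx,by,[0,0,1]]).T*1000
    k=(P[:,0]>-75)&(P[:,0]<75)&(np.abs(P[:,1])<115)&(P[:,2]>80)&(P[:,2]<100)
    if k.sum()>200:
        nn,c0,b=ransac(P[k],th=1.5); print('lid normal',nn,c0,b.sum())
    k=(P[:,0]>-125)&(P[:,0]<-81)&(np.abs(P[:,1])<13)&(P[:,2]>40)&(P[:,2]<100); print('latch',k.sum(),P[k][::max(1,k.sum()//15)])
E
```

```text
clock: 7.4
ee_pos: [0.5126, 0.1562, 0.0894]
ee_rot: [[-0.896, 0.001, 0.445], [-0.445, 0.002, -0.896], [-0.002, -1.0, -0.001]]
wrist_force: [-5.3, -1.8, 24.7]
grip_width: -0.0002
clock: 7.9
ee_pos: [0.5515, 0.176, 0.1974]
ee_rot: [[-0.895, 0.006, 0.446], [-0.446, 0.003, -0.895], [-0.007, -1.0, 0.0]]
wrist_force: [0.5, 0.6, 0.2]
grip_width: -0.0001
7.9 box-frame mm [  0.5842   0.0524 197.4213] F [0.5327 0.648  0.1768] grip -0.0001329170202240261
[[-0.8949  0.0062  0.4462]
 [-0.4462  0.0025 -0.8949]
 [-0.0067 -1.      0.0005]]
scene lid_front [334.7 182.6] 0.59 [-73.5053  -7.0464  87.0121]
scene latch_tip [304.8 205.8] 0.68 [-48.8254 101.503   87.4497]
scene lid_hinge [274.9 168. ] 0.69 [ 151.6517 -103.0526   -0.8352]
scene box [304.2 202.8] 0.75 [-42.2915  91.5342  86.1295]
lid normal [-0.0052 -0.0001  1.    ] [-2.5055 10.8886 88.5324] 2884
latch 95 [[ -82.7352  -12.0783   82.6287]
 [ -86.5759   -9.5223   79.7034]
 [ -82.2501    4.8757   82.0765]
 [ -92.3559   -8.534    76.3961]
 [ -89.7697   -2.347    76.7526]
 [ -86.785     9.3526   80.8253]
 [ -96.1589   -6.0357   73.4461]
 [ -92.18
[... 645 characters left out ...]
 85.3984]
 [ -84.6429    5.064    82.3686]
 [ -91.0275    8.1043   78.5548]
 [ -92.5479    9.0092   76.4892]
 [ -82.8987  -12.9836   84.8382]
 [ -84.6654   -9.1631   81.4114]
 [ -89.3871   -3.3922   77.8034]
 [ -95.3239    0.3354   75.5548]
 [ -99.0429    4.5139   72.4433]
 [-102.7073    1.4498   73.0223]
 [-103.7257    3.2692   70.3472]
 [-104.531     5.5082   67.3821]
 [-104.2298   -4.9863   70.728 ]
 [-102.8244   -9.6472   70.7451]
 [-109.8065   -7.9637   67.8607]
 [ -83.0065    0.2602   43.1224]]
wrist lid_hinge [326.1  93.7] 0.59 [80.6863  1.0741 89.092 ]
wrist box [322.  162.1] 0.9 [21.834   4.756  88.3906]
lid normal [-0.0053 -0.0025  1.    ] [ 8.4229 -0.6803 87.9035] 33837
latch 0 []
```

View pics/side5.png

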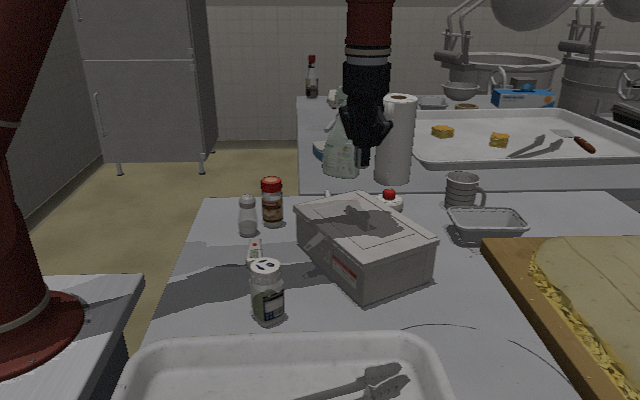

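View pics/scene5.png

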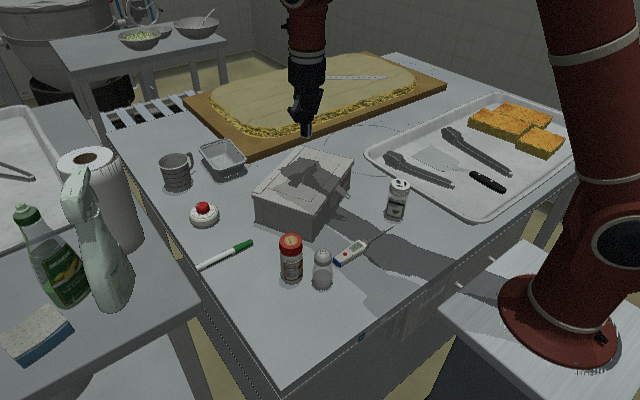

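The lid is shut and level: the plane fit gives a tilt of 0.006 rad or less. The latch still sticks out at about 1.0 rad, with its tip near box frame (-105, 0, 68), px (311, 243) in the side view. The box has not moved. Next I bring the fingertip over the latch.

```bash
python3 -m pendant '[[30,0,0,0,0,0,1],[60,0,0,0,0,0,1],[90,0,0,0,0,0,1],[108,20,0,0,0,0,1],[108,50,0,0,0,0,1],[108,75,0,0,0,0,1],[108,90,0,0,0,0,1],[108,90,0,0,0,0,1],[108,90,0,0,0,0,1]]'
python3 - <<'E'
from st import *
st(); cap('side','side6.png'); cap('wrist','wrist6.png')
E
```

```text
clock: 9.4
ee_pos: [0.4514, 0.1257, 0.1056]
ee_rot: [[-0.896, -0.001, 0.445], [-0.445, -0.0, -0.896], [0.001, -1.0, -0.0]]
wrist_force: [1.0, -0.5, 0.7]
grip_width: 0.0001
9.4 box-frame mm [-111.462    -0.4464  105.5857] F [ 1.0201 -0.4787  0.7303] grip 5.018419349025727e-05
[[-0.8958 -0.0012  0.4445]
 [-0.4445 -0.0005 -0.8958]
 [ 0.0013 -1.     -0.0001]]
```

View pics/side6.png

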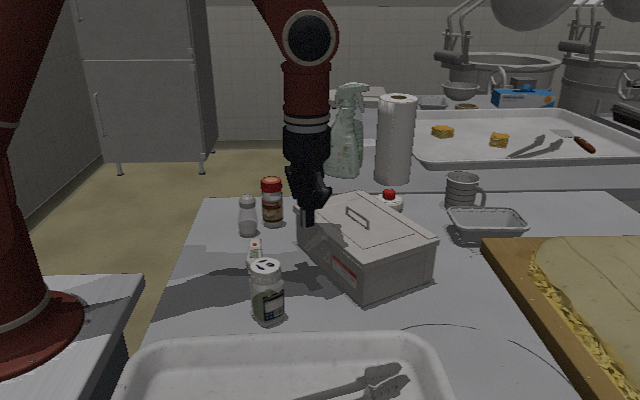

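View pics/wrist6.png

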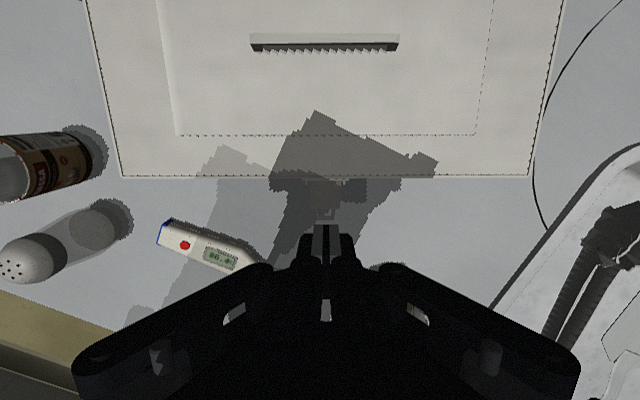

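```bash
python3 -m pendant '[[-7,8,0,0,0,0,1],[-7,16,0,0,0,0,1],[-7,22,0,0,0,0,1],[-7,27,0,0,0,0,1],[-7,32,0,0,0,0,1],[-7,37,0,0,0,0,1],[-7,42,0,0,0,0,1],[-7,46,0,0,0,0,1],[-7,46,0,0,0,0,1]]'
python3 - <<'E'
from st import *
st(); cap('side','side7.png'); cap('scene','scene7.png')
E
```

```text
clock: 10.25
ee_pos: [0.4569, 0.1285, 0.059]
ee_rot: [[-0.896, -0.002, 0.444], [-0.444, -0.001, -0.896], [0.002, -1.0, -0.0]]
wrist_force: [-2.1, -1.0, -0.4]
grip_width: -0.0002
10.25 box-frame mm [-105.2706   -0.3503   59.0294] F [-2.07   -1.025  -0.4427] grip -0.00021746058378562772
[[-0.8958 -0.0021  0.4444]
 [-0.4444 -0.0006 -0.8958]
 [ 0.0021 -1.     -0.0003]]
```

```bash
python3 -c "
import cv2,numpy as np
a=cv2.imread('pics/side7.png')[160:300,220:420];b=cv2.imread('pics/scene7.png')[100:240,240:440]
cv2.imwrite('pics/z7.png',np.hstack([cv2.resize(a,None,fx=2,fy=2),cv2.resize(b,None,fx=2,fy=2)]))"
```

```text
(no output)
```

View pics/z7.png

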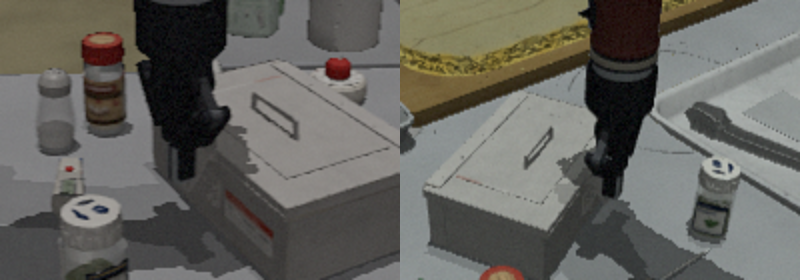

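The zoomed views show the fingertip in front of the box's front face, at latch height. The 2 N on the wrist means it is touching the latch. I now push towards the front wall.

```bash
python3 -m pendant '[[-2,0,0,0,0,0,1],[-4,0,0,0,0,0,1],[-6,0,0,0,0,0,1],[-7,0,0,0,0,0,1],[-8,0,0,0,0,0,1],[-8,0,0,0,0,0,1]]'
python3 - <<'E'
from st import *
st()
E
```

```text
clock: 10.85
ee_pos: [0.4648, 0.1327, 0.0596]
ee_rot: [[-0.896, -0.0, 0.445], [-0.445, 0.0, -0.896], [0.0, -1.0, -0.0]]
wrist_force: [-2.5, -0.7, -1.7]
grip_width: -0.0
10.85 box-frame mm [-96.3087  -0.1457  59.6075] F [-2.5403 -0.6988 -1.6754] grip -4.370557156746917e-05
[[-0.8956 -0.0004  0.4449]
 [-0.4449  0.     -0.8956]
 [ 0.0004 -1.     -0.0002]]
```

```bash
python3 -m pendant '[[-1,0,0,0,0,0,1],[-2,0,0,0,0,0,1],[-2,0,0,0,0,0,1]]'; python3 -m pendant '[[-1,0,0,0,0,0,1],[-1,0,0,0,0,0,1],[-1,0,0,0,0,0,1]]'
python3 - <<'E'
from st import *
st()
E
```

```text
clock: 11.1
ee_pos: [0.466, 0.1333, 0.0597]
ee_rot: [[-0.896, -0.002, 0.445], [-0.445, -0.0, -0.896], [0.002, -1.0, -0.001]]
wrist_force: [-4.2, -1.3, -0.6]
grip_width: 0.0002
clock: 11.35
ee_pos: [0.4661, 0.1333, 0.0597]
ee_rot: [[-0.896, -0.003, 0.445], [-0.445, -0.001, -0.896], [0.003, -1.0, -0.001]]
wrist_force: [-5.8, -2.4, 0.7]
grip_width: -0.0002
11.35 box-frame mm [-94.9184  -0.1582  59.7212] F [-5.7967 -2.4023  0.7171] grip -0.00021805405976164
[[-0.8958 -0.0033  0.4445]
 [-0.4445 -0.0007 -0.8958]
 [ 0.0033 -1.     -0.0008]]
```

The push is blocked at x = -95 with the force rising, so the latch has reached its stop. I back off and check.

```bash
python3 -m pendant '[[0,0,0,0,0,0,1],[0,0,0,0,0,0,1],[10,0,0,0,0,0,1],[25,0,0,0,0,0,1],[30,-30,0,0,0,0,1],[30,-70,0,0,0,0,1],[20,-110,0,0,0,0,1],[-20,-140,0,0,0,0,1],[-60,-150,0,0,0,0,1],[-100,-150,0,0,0,0,1],[-100,-150,0,0,0,0,1]]'
python3 - <<'E'
from st import *
from fit import ransac
st()
for n in ['scene','side']: 
    c=cap(n,n+'8.png')
    for l in ['latch_tip','box','spice_jar_1','mill_1','probe_thermometer']:
        for m in manip.mark_of(l,n)[:2]: print(n,l,np.array(m['at']),round(m['confidence'],2),px(c,*m['at']))
    P=(cloud(c)-C)@np.array([bx,by,[0,0,1]]).T*1000
    k=(P[:,0]>-75)&(P[:,0]<75)&(np.abs(P[:,1])<115)&(P[:,2]>80)&(P[:,2]<100)
    nn,c0,b=ransac(P[k],th=1.5); print('lid normal',nn,c0,b.sum())
    k=(P[:,0]>-125)&(P[:,0]<-76)&(np.abs(P[:,1])<13)&(P[:,2]>45)&(P[:,2]<88); print('latch',k.sum(),P[k][::max(1,k.sum()//12)])
    k=(P[:,0]>-90)&(P[:,0]<-60)&(np.abs(P[:,1])<110)&(np.abs(P[:,1])>20)&(P[:,2]>15)&(P[:,2]<65); print('front',np.median(P[k],0))
a=cv2.imread('pics/side8.png')[160:300,220:420];b=cv2.imread('pics/scene8.png')[100:240,240:440]
cv2.imwrite('pics/z8.png',np.hstack([cv2.resize(a,None,fx=2,fy=2),cv2.resize(b,None,fx=2,fy=2)]))
E
```

```text
clock: 12.27
ee_pos: [0.5663, 0.1841, 0.213]
ee_rot: [[-0.894, 0.017, 0.448], [-0.448, 0.007, -0.894], [-0.019, -1.0, 0.002]]
wrist_force: [0.1, 0.3, -0.1]
grip_width: -0.0001
12.27 box-frame mm [ 17.4172   0.7445 213.0278] F [ 0.1413  0.316  -0.0831] grip -0.0001078443618320883
[[-0.8936  0.0174  0.4485]
 [-0.4485  0.0066 -0.8938]
 [-0.0185 -0.9998  0.0019]]
scene latch_tip [335.4 198.3] 0.59 [0.4746 0.1436 0.0512]
scene box [305.4 203.5] 0.77 [0.4685 0.2384 0.0865]
scene spice_jar_1 [292.6 275.8] 0.82 [0.3602 0.3512 0.0276]
scene spice_jar_1 [393.8 212.2] 0.63 [0.3731 0.0438 0.026 ]
scene mill_1 [321.9 284.3] 0.78 [0.3129 0.3139 0.0204]
scene mill_1 [393.3 214.3] 0.33 [0.3723 0.0454 0.0206]
scene probe_thermometer [366.3 247. ] 0.96 [0.3378 0.1674 0.0131]
lid normal [-0.0048  0.0002  1.    ] [-3.0638 10.5791 88.4868] 2897
latch 73 [[-77.7084 -11.0289  87.5664]
 [-82.6629  -5.9739  83.7414]
 [-79.6768   5.1421  84.3279]
 [-82.7436   6.1754  83.1432]
 [-83.5622  -5.5169  72.374 ]
 [-80.6337  12.443   77.8174]
 [-83.2783  -0.9429  66.364 ]
 [-82.5304   9.5428  67.4322]
 [-83.262   -2.
[... 324 characters left out ...]
-0.0031  0.018 ]
side spice_jar_1 [273.5 223.2] 0.72 [0.3833 0.3173 0.0132]
side mill_1 [245.4 234.4] 0.83 [0.3254 0.2814 0.0069]
side probe_thermometer [253.6 274.5] 0.9 [0.3691 0.0091 0.0914]
lid normal [-0.0063 -0.0011  1.    ] [ -4.1562 -14.0059  90.4547] 4525
latch 149 [[-79.7166  10.2266  86.6174]
 [-84.0264   9.7652  81.9158]
 [-79.6877  -3.9452  85.4634]
 [-83.6664  -3.8926  82.5091]
 [-80.3437 -12.0679  83.6737]
 [-83.9068  -4.4029  76.7848]
 [-83.7682  -0.6955  70.7978]
 [-84.2592  -1.6058  67.3172]
 [-83.9519  -1.1274  62.8761]
 [-83.0149   0.4459  57.6493]
 [-82.8101   4.3491  51.3564]
 [-82.4127   4.995   46.6957]
 [-79.397  -11.2184  50.3769]]
front [-73.3754 -40.2379  40.7186]
```

View pics/z8.png

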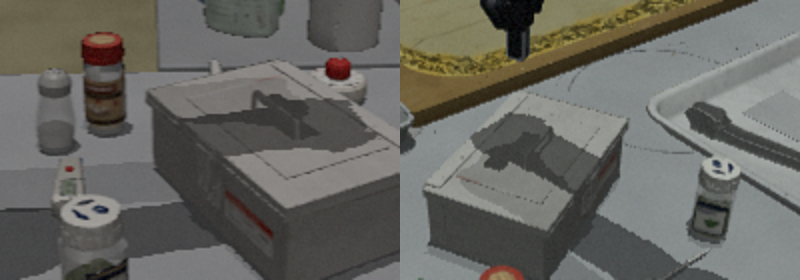

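View pics/scene8.png

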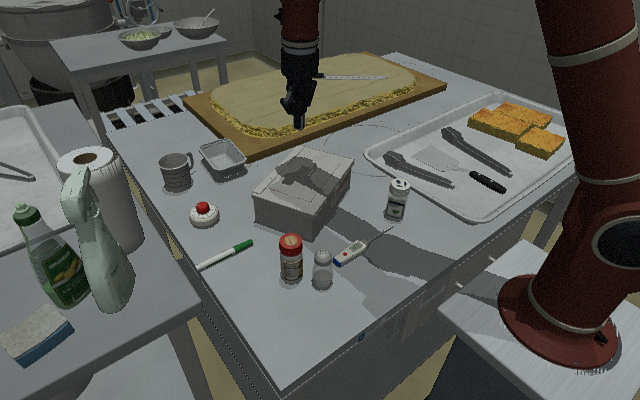

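The latch now hangs straight down: its points lie at x of about -83 from z = 82 down to about 50. The lid is level and the front wall is still at x = -73.5. The jars and other items are where they were, and the hand is 120 mm above. I let the arm settle and hand in.

```bash
python3 -m pendant '[[0,-5,0,0,0,0,1],[0,-5,0,0,0,0,1],[0,-5,0,0,0,0,1],[0,-5,0,0,0,0,1]]'; python3 -c "
from station import manip
print(manip.sign_off())"
```

```text
clock: 13.2
ee_pos: [0.5572, 0.1784, 0.215]
ee_rot: [[-0.896, 0.0, 0.445], [-0.445, 0.0, -0.896], [-0.0, -1.0, -0.0]]
wrist_force: [-0.4, 0.4, 0.5]
grip_width: 0.0001
the job is handed in; nothing more can be done
None
```

The box is closed: I pushed the lid fully shut with the closed fingertips, and only after that folded the latch flat. I handed the job in at about 13 s; no verdict was reported.

- **Lid:** I pushed it down gently along its arc and pressed it home with about 25 N. It measured level to about 0.006 rad while the latch still stuck out at about 1.0 rad.
- **Latch:** I pushed it down and then in until it stopped, at about 6 N. In the last pictures it hangs vertically, with its face about 83 mm in front of the box centre from top to bottom.
- **Box:** Its front wall is within about 1 mm of where it started.
- **Bystanders:** The jars, shaker and thermometer moved by no more than the network's scatter of up to about 10 mm between pictures. The timer and pen were only checked by eye in the picture, where they look unmoved.
- **Hand:** It is clear, about 120 mm above the lid, with wrist force near zero.

Some network marks were wrong: a few latch and lid marks fell on the jars or the background, and the side-camera thermometer mark gave an impossible height. I relied on the depth points instead. No check failed.

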